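# Park the index plunger and swing the cast turntable to its stop

### The job

Free the inspection turntable for the cast that stands on it: pull up the red sprung index knob, give it a quarter turn and let it down into its rest notch so that it stays up by itself, then swing the turntable by its black handle post round to the orange-padded stop and leave it resting there. Feel for the ends of travel and treat plunger and stop gently, keep the cast standing in the middle of the turntable, and leave everything else on the bench where it is.

Things in the scene. Friction and masses are not known exactly. Their poses are not given: they have to be found in the camera images.
- turntable: Fixed grey base plate, 230 x 230 mm, top face 14 mm up. Origin on the bench surface on the vertical axis the platter turns about. In its frame (angles counter-clockwise from x) the plunger stands at -60 deg, 76 mm from the axis, the handle post starts at 120 deg, 110 mm out, and the tongue meets the stop near 200 deg.
- platter: Aluminium platter, 180 mm across, 12 mm thick, top face 30 mm above the bench, with a black mat 100 mm across in the middle. A tongue 22 mm wide on its rim carries the handle post. Origin on the turning axis at bench height. Turns with light friction (about 1 N at the handle), stays where it is left; the plunger pin blocks it while down.
- platter_top (a point): Centre of the platter's rubber mat, on its top face, 31.5 mm above the bench.
- swing (a joint): Turn of the platter in rad, 0 at the start, growing counter-clockwise seen from above. The stop is met somewhere between 1.2 and 1.6.
- handle (a point): On the axis of the black upright handle post on the platter's tongue (16 mm across, from 30 to 75 mm above the bench), 62 mm above the bench, 110 mm from the turning axis. It moves with the platter.
- tongue_face (a point): Middle of the leading side face of the platter's tongue, 24 mm above the bench, 105 mm from the turning axis: it meets the stop pad.
- stop: Adjustable stop: blue block 22 x 22 x 20 mm on the base plate with an orange pad 12 mm across that faces the tongue. Fixed, but its place along the rim differs from job to job; over 12 N upsets its setting. Origin on the platter's turning axis at bench height, x pointing outward along the middle of where the tongue comes to rest.
- stop_pad (a point): Middle of the front of the stop's pad, 24 mm above the bench; the tongue rests on the stop when tongue_face meets this point.
- lock: Fixed grey bracket (arm 36 mm wide, top 54 mm up) over the platter's rim with the plunger's steel barrel, 24 mm across. Origin on the turning axis at bench height, x outward to the plunger. The barrel's crown has a deep slot for the key bar and across it a rest notch 3 mm deep, 5 mm wide. Screwed in higher or lower from job to job (not measured): crown 70 to 79 mm above the bench.
- plunger: The sprung plunger: pin 10 mm across, key bar 19 mm long and 3 mm thick, red knob. Origin on its vertical axis at bench height when it is down. x along the key bar and the white line on the knob. It moves only along and about this axis; its pin is clear of the platter once 5 mm up. Turning either way serves. Over 15 N on its key bar or end stop harms it.
- knob (a point): Centre of the red round knob (33 mm across, 24 mm tall), on its axis at half height: 92 mm above the bench while the plunger is down. Nothing stands under its rim but the barrel, 24 mm across, and below that the bracket arm.
- lift (a joint): How far the plunger is pulled up, m; 0 = down, pin in the platter. The spring pulls it down with 4 N at 0 and 0.2 N more per mm (damped). Depending on the barrel's setting the key bar clears the crown at 10 to 19 mm; the hard end stop follows 1.7 mm above that. In the notch it rests 3 mm below where it cleared (7 to 16 mm).
- twist (a joint): Turn of the plunger about its axis, rad, counter-clockwise positive seen from above; 0 = key bar in the deep slot. Plus or minus 1.57 = over the rest notch; let down within about 0.2 rad of that it settles into the notch. Lower than the clearing height the deep slot keeps it from turning.
- cast: Loose dental cast of pale stone, about 70 x 62 x 26 mm, 110 to 180 g, standing on the mat in the middle of the platter. Origin at the centre of its underside.
- spare_cast: Bystander: loose dental cast of golden stone, about 70 x 62 x 28 mm. Origin at the centre of its underside.
- die: Bystander: small stone tooth die, 16 x 14 x 22 mm, standing on a corner of the turntable's base plate. Origin at the centre of its underside.
- bur_block: Bystander: white bur block 40 x 64 x 20 mm with burs up to 41 mm high, standing beyond the turntable. Origin at the centre of its underside.
- clear_box: Bystander: open clear plastic box, 100 x 100 x 45 mm. Origin at the centre of its underside.
- jar: Bystander: white jar with a blue cap, 64 mm across, 62 mm tall. Origin at the centre of its underside.
- wax_knife: Bystander: slim wax knife, 165 mm long, grey handle 10 mm thick, lying on the bench. Origin under its handle's middle.
- flag_key: Bystander: small key with an orange flag handle, 90 mm long, lying on the bench.
There are look-alikes about, which are no part of the job. What is meant by the cast is not pink, and is the larger of those in its own colour.

How it is judged (in metres and radians):
On the way, in this order (a step that is already met when the one before it is completed fails the run):
1. the plunger is parked in its rest notch and let go (value of joint lift above 0.006 m and (value of joint twist between 1.311 and 1.831 rad or value of joint twist between -1.831 and -1.311 rad) and contact force between the fingers and plunger below 0.2 N), for 0.3 s.
2. the platter's tongue rests against the stop pad (horizontal distance between tongue_face and stop_pad below 0.0025 m), for 0.2 s.
At the end, for the whole second after the job is handed in: The plunger stays up by itself in the rest notch (lifted over 6 mm, a quarter turn either way within 0.26 rad, not touched), the tongue rests on the stop (tongue_face within 2.5 mm of stop_pad, platter still), and the cast stands on the mat with its origin within 20 mm of the middle (all of step 1 and horizontal distance between tongue_face and stop_pad below 0.0025 m and horizontal distance between cast and platter_top below 0.02 m and angle between cast's own z axis and vertical below 0.15 rad and z of cast in the frame of platter_top below 0.006 m and velocity of joint swing between -0.02 and 0.02 rad/s).
It fails at once if the plunger is forced: its key bar or end stop presses on the barrel with more than 15 N (contact force between plunger and lock above 15 N).
It fails at once if the platter is driven against the stop with more than 12 N (contact force between platter and stop above 12 N).
It fails at once if the cast is shifted over 20 mm from the middle of the platter or tipped (horizontal distance between cast and platter_top above 0.02 m or angle between cast's own z axis and vertical above 0.3 rad).
It fails at once if a bystander (spare cast, die, bur block, clear box, jar, wax knife or flag key) is moved by more than 20 mm (distance of any of spare_cast, die, bur_block, clear_box, jar, wax_knife, flag_key from where it was at the start of the episode above 0.02 m).
It also fails if it takes over 72 s, if anything falls off the work surface, if the arm or the gripper's body presses on something with over 40 N, if the wrist force passes 120 N, or if a joint passes its speed limit or range.

### The arm

A 6-joint arm with a two-finger parallel gripper is mounted at the origin on the work surface. World frame = base frame: x ahead of the robot, y to its left, z up, the work surface at z = 0. Lengths are in mm, angles in rad, forces in N, time in s.
With the tool pointing down it reaches from about 350 to 925 mm from the base axis. Payload 6.4 kg.
Tool frame: the origin (TCP) lies midway between the tips of the shut fingers; the grasp point (between the pads) lies 19 mm behind it; z points along the fingers, y is the line along which they close (so a half turn about z gives the same grasp; the last joint's range is limited). The gripper opens to 85 mm and grips with 20 to 120 N. Pads are 22 mm wide; open, the fingers measure 114 mm over their backs; the gripper's body (76 mm by 85 mm) begins 54 mm behind the grasp point. The pads swing forward as they close: fully open they stand 13 mm farther back than shut.
Start: joints at [-1.421, 0.245, 1.558, -0, 1.339, -0.174], TCP at [206.816, -616.231, 209.49] pointing down, gripper open.
Joint ranges: [-3.13, 3.13], [-1.02, 2.26], [0.13, 2.54], [-0.95, 4.09], [0.21, 2.88], [-2.74, 2.74]. Speed limits (rad/s): [2.57, 2.57, 3.14, 3.14, 3.14, 3.14].

### API

Orientations are given as [roll, pitch, yaw] about the fixed x, y, z axes, in that order (R = Rz(yaw) Ry(pitch) Rx(roll)).
In Python, from bench import state, snapshot, sign_off gives the robot as it stands. The module is installed in compiled form; this text tells all that it offers.
- The arm moves only by the tool send_rows, never from a script. Its argument "moves" is text: rows parted by semicolons, each of 5 numbers parted by spaces: the gripper's target within -1 to 1 (fully open at 1, half-way at 0, shut at -1), then the shift along the world's x, y, z each as a share of 0.02 m, from -1 to 1, then the turn about the world's z as a share of 180 degrees, from -1 to 1. A call has exactly 10 rows; each row shifts and turns the commanded pose from where the row before left it; what a row does not reach is not made up. A row lasts 1/10 s, in which the tool goes at most 50 mm and 8.59 degrees, less where a joint would pass 70% of its speed; a pose out of reach is approached as far as the arm can. A call with a number of a shift or a turn outside -1 to 1 is refused whole. A call with a gripper value outside its range is refused whole. The fingers move at their own pace and stop on an object; "newtons" is the grip in N (left out, the last holds). Time passes only in rows, so rows that do not move let the fingers close, or fill a call up. It gives the time, the measured TCP pose, the force, the opening and the grip force at its end, in the units of the state.
- state(): the state, without advancing time (a new reading comes with each control period).
- snapshot(name): name is "side" or "top"; returns a dict with "pixels" (480x640x3 uint8, red, green, blue), "camera_matrix" (3x3 intrinsics, pixels), "dist" ([k1, k2, p1, p2, k3] as OpenCV has them; the pictures are not rectified), "xyz" and "rotation" of the camera in the world. Camera axes: x right, y up, looking along -z (the intrinsics and any distortion apply to the point x, -y, -z); pixel columns grow to the right and rows downward; lengths in mm; the calibration is good to about 2 mm. A picture is of the moment at which its call begins. There is no depth.
- sign_off(): hands the job in; it is judged then, once.
The state is a dict: "time": time; "joint_positions": joint angles; "joint_velocities": joint speeds; "effort": joint torques, N m; "ee_pos": TCP position; "tool_rot": TCP orientation; "contact_force": force on the tool from outside, world axes, zero at the start; "torque": the same for the moment, N m; "finger_gap": finger opening in mm; "gripper_force": force on a finger pad.
Only numpy, scipy, OpenCV 4.12 (cv2) and the standard library are available. Lean on these libraries where they do the work, as an engineer would, in place of code of your own. Each camera call takes 0.05 s, during which the arm holds its last target. There are 200 camera calls.

## Working session

There is one attempt and no reset: what is moved stays moved. The work goes in short steps, Python scripts to look and compute and a tool call to move; the robot and the scene stay as the last step left them, time stands still between calls to the robot, and variables do not carry over. Pictures are saved under pics/ and viewed, at most 10 in all, crops included, and the job is handed in when it is done.

Besides the shell and the picture viewer there is one more tool, called as name(argument=value, ...) on one line, values as JSON. send_rows: Moves the arm, as the interface text tells. Shift numbers are shares of 0.02 m and turn numbers shares of 180 degrees, none past 1 either way. Its arguments: {"type":"object","properties":{"moves":{"type":"string"},"newtons":{"type":"number"}},"required":["moves"]}

```bash
mkdir -p pics; cat > h.py <<'E'
import numpy as np, cv2, pickle
from bench import state, snapshot, sign_off
def snap(name, fn):
    s=snapshot(name); pickle.dump(s,open(fn+'.pkl','wb'))
    cv2.imwrite('pics/'+fn+'.png',cv2.cvtColor(s['pixels'],cv2.COLOR_RGB2BGR)); return s
def load(fn): return pickle.load(open(fn+'.pkl','rb'))
def onplane(s,uv,z):
    p=cv2.undistortPoints(np.array(uv,float).reshape(-1,1,2),np.array(s['camera_matrix'],float),np.array(s['dist'],float))[:,0]
    d=np.c_[p[:,0],-p[:,1],-np.ones(len(p))]@np.array(s['rotation']).T
    c=np.array(s['xyz']); return c+d*((z-c[2])/d[:,2])[:,None]
def proj(s,P):
    q=(np.atleast_2d(P)-np.array(s['xyz']))@np.array(s['rotation']); q=q*[1,-1,-1]
    return cv2.projectPoints(q,np.zeros(3),np.zeros(3),np.array(s['camera_matrix'],float),np.array(s['dist'],float))[0][:,0]
E
python3 - <<'E'
from h import *
for n in('top','side'):
    s=snap(n,n+'0'); print(n,s['xyz'],np.round(s['rotation'],3).tolist(),s['camera_matrix'],s['dist'])
print(state())
E
```

```text
top [ 436.78507006   22.31049921 1172.62046659] [0.065, -0.005, -1.552] [[518.18004767   0.         309.20488025]
 [  0.         518.18004767 235.44174308]
 [  0.           0.           1.        ]] [0.01338028 0.         0.         0.         0.        ]
side [ 150.49461144 -585.91284755  802.79243742] [0.778, 0.006, -0.572] [[466.51968991   0.         320.97629233]
 [  0.         466.51968991 240.83469413]
 [  0.           0.           1.        ]] [0.0148676 0.        0.        0.        0.       ]
{'time': 0.1, 'joint_positions': array([-1.42110593e+00,  2.45740834e-01,  1.55892110e+00,  2.38421770e-05,
        1.33870537e+00, -1.74102853e-01]), 'joint_velocities': array([ 4.98045230e-04, -2.40908625e-03, -2.04489039e-03, -1.65212366e-03,
       -8.72625671e-05,  4.01084144e-04]), 'effort': array([-7.12183191e-04, -4.30671215e+01, -3.27129793e+01, -1.20784766e-04,
        2.82793320e-03, -1.60519636e-05]), 'ee_pos': array([ 206.73375956, -615.66610209,  208.47714676]), 'tool_rot': array([-3.13984885e+00, -3.30254724e-04,  3.23787453e-01]), 'contact_force': array([ 0.06973457, -0.48047991, -0.26848331]), 'torque': array([-0.03574266,  0.01966216,  0.00056729]), 'gripper_force': 0.0, 'finger_gap': 85.01344872086263}
```

View pics/top0.png

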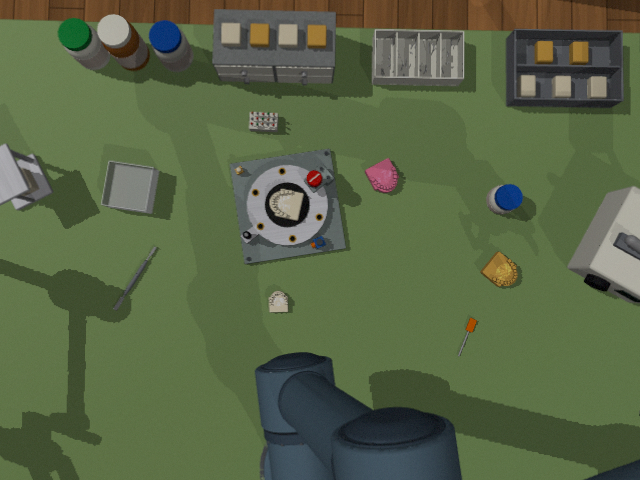

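View pics/side0.png

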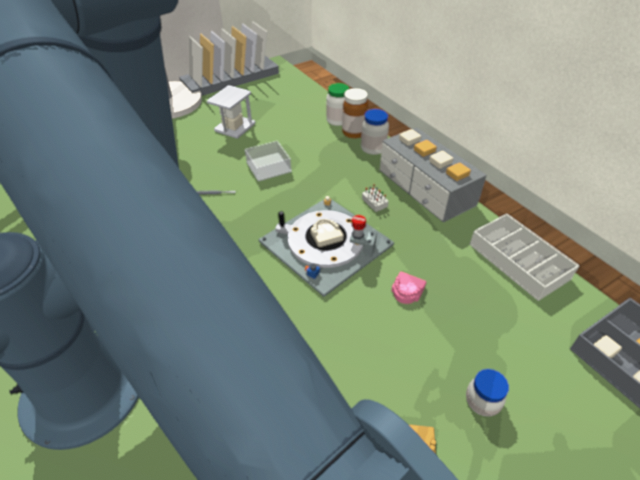

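The top view shows the turntable at (287,205), the red knob at (315,179), the handle post at (248,236) and the blue/orange stop at (318,243). Things that could be taken for the cast: pale on the mat (287,205), small pale (278,302), pink (382,176), golden (501,269). I choose the large pale one on the mat. For the knob, the red one at (315,179) is the only candidate.

```bash
sed -i "s/^def snap(/from scipy.spatial.transform import Rotation as Ro\ndef snap(/; s/s=snapshot(name);/s=dict(snapshot(name)); s['rotation']=Ro.from_euler('xyz',s['rotation']).as_matrix();/" h.py
python3 - <<'E'
from h import *
s=snap('top','top1'); t=s; hsv=cv2.cvtColor(s['pixels'],cv2.COLOR_RGB2HSV)
v=snap('side','side1'); hv=cv2.cvtColor(v['pixels'],cv2.COLOR_RGB2HSV)
def cen(h,lo,hi,box,vis=None):
    m=cv2.inRange(h,lo,hi); z=np.zeros_like(m); x0,y0,x1,y1=box; z[y0:y1,x0:x1]=m[y0:y1,x0:x1]
    n,l,st,c=cv2.connectedComponentsWithStats(z); i=1+np.argmax(st[1:,4]); return c[i],st[i]
def red(h,box):
    h2=h.copy(); h2[...,0]=(h2[...,0].astype(int)+90)%180
    return cen(h2,(80,150,60),(100,255,255),box)
k=red(hsv,(295,160,335,200)); print('knob',k, onplane(s,k[0],100))
ks=red(hv,(340,205,375,240)); print('knob side',ks, onplane(v,ks[0],95))
b=cen(hsv,(0,0,0),(180,255,50),(240,225,258,245)); print('handle',b,onplane(s,b[0],75))
bs=cen(hv,(0,0,0),(180,255,50),(270,205,290,235)); print('handle side',bs,onplane(v,bs[0],60))
o=cen(hsv,(105,120,60),(125,255,255),(300,225,335,255)); print('blue',o,onplane(s,o[0],34))
p=cen(hsv,(5,150,100),(18,255,255),(300,225,330,255)); print('pad',p,onplane(s,p[0],28))
# platter: bright grey
m=cv2.inRange(hsv,(0,0,150),(180,40,255)); m[:150]=0;m[265:]=0;m[:,:235]=0;m[:,345:]=0
c=max(cv2.findContours(m,cv2.RETR_EXTERNAL,cv2.CHAIN_APPROX_NONE)[0],key=cv2.contourArea)
cc,r=cv2.minEnclosingCircle(c); print('platter',cc,r,onplane(s,cc,30), cv2.fitEllipse(c))
m=cv2.inRange(hsv,(0,0,0),(180,255,45)); m[:180]=0;m[230:]=0;m[:,:260]=0;m[:,315:]=0
c=max(cv2.findContours(m,cv2.RETR_EXTERNAL,cv2.CHAIN_APPROX_NONE)[0],key=cv2.contourArea)
print('mat',cv2.fitEllipse(c),onplane(s,cv2.fitEllipse(c)[0],31.5))
im=cv2.resize(cv2.cvtColor(t['pixels'],cv2.COLOR_RGB2BGR)[140:275,222:362],None,fx=4,fy=4,interpolation=cv2.INTER_CUBIC); cv2.imwrite('pics/crop.png',im)
E
```

```text
knob (array([313.86982249, 178.24260355]), array([307, 170,  15,  17, 169], dtype=int32)) [[626.87984189  10.98347449 100.        ]]
knob side (array([358.0990991 , 223.76576577]), array([351, 219,  15,  11, 111], dtype=int32)) [[621.98278151   2.63064137  95.        ]]
handle (array([247.        , 234.94117647]), array([243, 231,   8,   8,  34], dtype=int32)) [[507.07669695 150.28510433  75.        ]]
handle side (array([281.30232558, 219.46511628]), array([279, 214,   5,  12,  43], dtype=int32)) [[503.4218842  141.99785507  60.        ]]
blue (array([318.97142857, 241.81428571]), array([313, 236,  13,  13,  70], dtype=int32)) [[497.64200576  -3.56913481  34.        ]]
pad (array([312.53333333, 244.33333333]), array([311, 242,   4,   5,  15], dtype=int32)) [[492.10872015  10.42909329  28.        ]]
platter (286.8153381347656, 205.0583038330078) 40.18479537963867 [[578.07549109  69.11446853  30.        ]] ((285.8332214355469, 205.86691284179688), (71.11884307861328, 81.12775421142578), 140.4944610595703)
mat ((286.774658203125, 204.3842010498047), (42.86039733886719, 43.21411895751953), 166.0682830810547) [[579.38974968  69.17607065  31.5       ]]
```

View pics/crop.png

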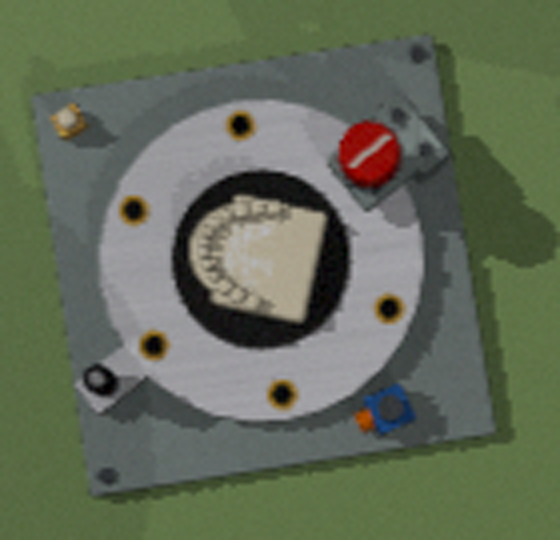

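The crop confirms the pale cast on the mat (crop 260,260), the red knob with its white line radial (370,153), the post (100,380), and the stop with its pad facing the tongue (365,418). The pale cast on the mat is the larger of its colour. Next I move over the knob at about (627,10).

send_rows(moves="1 0.68 1 0 0;1 0.68 1 0 0;1 0.68 1 0 0;1 0.68 1 0 0;1 0.68 1 0 0;1 0.68 1 0 0;1 0.68 1 0 0;1 0.68 1 0 0;1 0.68 1 0 0;1 0.68 1 0 0", newtons=20)

```text
time: 1.2
ee_pos: [343.2, -415.2, 209.3]
tool_rot: [-3.141, -0.0, 0.324]
contact_force: [0.6, -0.6, -0.3]
finger_gap: 85.2
gripper_force: 0.0
```

send_rows(moves="1 0.68 1 0 0;1 0.68 1 0 0;1 0.68 1 0 0;1 0.68 1 0 0;1 0.68 1 0 0;1 0.68 1 0 0;1 0.68 1 0 0;1 0.68 1 0 0;1 0.68 1 0 0;1 0.68 1 0 0")

```text
time: 2.2
ee_pos: [479.2, -215.3, 209.4]
tool_rot: [-3.141, 0.0, 0.324]
contact_force: [0.1, 0.1, -0.3]
finger_gap: 85.3
gripper_force: 0.0
```

send_rows(moves="1 0.68 1 0 0;1 0.68 1 0 0;1 0.68 1 0 0;1 0.68 1 0 0;1 0.68 1 0 0;1 0.68 1 0 0;1 0.68 1 0 0;1 0.68 1 0 0;1 0.68 1 0 0;1 0.68 1 0 0")

```text
time: 3.2
ee_pos: [615.1, -15.3, 209.2]
tool_rot: [-3.141, 0.0, 0.324]
contact_force: [0.8, 0.2, -0.8]
finger_gap: 85.3
gripper_force: 0.0
```

send_rows(moves="1 0.6 1 0 0;1 0 0.3 -0.5 0;1 0 0 -1 0;1 0 0 -1 0;1 0 0 0 0;1 0 0 0 0;1 0 0 0 0;1 0 0 0 0;1 0 0 0 0;1 0 0 0 0")

```text
time: 4.2
ee_pos: [627.1, 9.7, 160.1]
tool_rot: [3.141, -0.001, 0.324]
contact_force: [-0.5, -0.8, -0.4]
finger_gap: 85.1
gripper_force: 0.0
```

```bash
python3 - <<'E'
from h import *
s=snap('side','side2'); t=snap('top','top2')
ims=[]
for a,(x0,y0) in((s,(270,140)),(t,(240,130))):
    ims.append(cv2.resize(cv2.cvtColor(a['pixels'],cv2.COLOR_RGB2BGR)[y0:y0+150,x0:x0+130],None,fx=3,fy=3,interpolation=cv2.INTER_CUBIC))
cv2.imwrite('pics/c2.png',np.hstack(ims))
h=cv2.cvtColor(s['pixels'],cv2.COLOR_RGB2HSV)
m=((h[...,0]<8)|(h[...,0]>172))&(h[...,1]>140)&(h[...,2]>50); m[:, :340]=0;m[:,380:]=0;m[:200]=0;m[250:]=0
ys,xs=np.where(m); print(xs.min(),xs.max(),ys.min(),ys.max())
# predicted knob outline at (627,10) and alternatives
a=np.linspace(0,6.283,40)
for c in((627,10),(622,3)):
    P=np.vstack([np.c_[c[0]+16.5*np.cos(a),c[1]+16.5*np.sin(a),0*a+z] for z in(80,104)])
    q=proj(s,P); print(c,q.min(0),q.max(0))
print('hand',proj(s,[[507,150,75],[507,150,30],[510,154,75],[510,154,30]]),'mat',proj(s,[579,69,31.5]))
E
```

```text
352 365 215 229
(627, 10) [350.28962279 213.01758688] [365.67745812 231.02421139]
(622, 3) [350.27464997 215.61350891] [365.75271412 233.74052058]
hand [[280.5255214  212.21831409]
 [281.80027329 226.19039736]
 [280.8068658  210.79164708]
 [282.06972299 224.76107374]] mat [[325.3463788  234.05860773]]
```

View pics/c2.png

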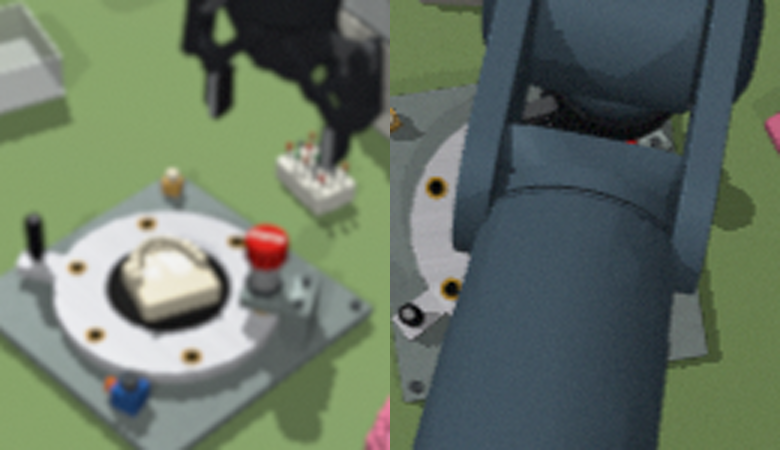

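The side crop (left) shows the knob clear between the open fingers, with red outline at cols 352–365 and rows 215–229, matching the prediction for (627,10). Descend.

send_rows(moves="1 0 0 -0.88 0;1 0 0 -0.88 0;1 0 0 -0.88 0;1 0 0 -0.88 0;1 0 0 -0.88 0;0.1 0 0 0 0;0.1 0 0 0 0;0.1 0 0 0 0;0.1 0 0 0 0;0.1 0 0 0 0")

```text
time: 5.3
ee_pos: [627.4, 9.7, 72.4]
tool_rot: [3.141, -0.001, 0.324]
contact_force: [-0.2, 0.3, -0.2]
finger_gap: 46.9
gripper_force: 0.0
```

send_rows(moves="0 0 0 0 0;-0.1 0 0 0 0;-0.15 0 0 0 0;-0.2 0 0 0 0;-0.25 0 0 0 0;-0.3 0 0 0 0;-0.35 0 0 0 0;-0.4 0 0 0 0;-0.4 0 0 0 0;-0.4 0 0 0 0")

```text
time: 6.3
ee_pos: [626.9, 9.5, 71.7]
tool_rot: [3.141, -0.0, 0.324]
contact_force: [-0.9, -2.1, 2.7]
finger_gap: 31.8
gripper_force: 19.8
```

send_rows(moves="-0.6 0 0 0 0;-0.6 0 0 0 0;-0.6 0 0 0.075 0;-0.6 0 0 0.075 0;-0.6 0 0 0.075 0;-0.6 0 0 0.075 0;-0.6 0 0 0.075 0;-0.6 0 0 0.075 0;-0.6 0 0 0 0;-0.6 0 0 0 0", newtons=40)

```text
time: 7.3
ee_pos: [626.8, 9.6, 79.5]
tool_rot: [3.141, -0.0, 0.324]
contact_force: [3.7, -2.9, -6.4]
finger_gap: 31.1
gripper_force: 40.2
```

send_rows(moves="-0.6 0 0 0.01 0;-0.6 0 0 0.01 0;-0.6 0 0 0.01 0;-0.6 0 0 0.01 0;-0.6 0 0 0 0;-0.6 0 0 0 0;-0.6 0 0 0 0;-0.6 0 0 0 0;-0.6 0 0 0 0;-0.6 0 0 0 0")

```text
time: 8.3
ee_pos: [626.8, 9.6, 80.1]
tool_rot: [3.141, -0.0, 0.324]
contact_force: [3.6, -4.0, -6.6]
finger_gap: 31.0
gripper_force: 40.2
```

send_rows(moves="-0.6 0 0 0.01 0;-0.6 0 0 0.01 0;-0.6 0 0 0.01 0;-0.6 0 0 0.01 0;-0.6 0 0 0 0;-0.6 0 0 0 0;-0.6 0 0 0 0;-0.6 0 0 0 0;-0.6 0 0 0 0;-0.6 0 0 0 0")

```text
time: 9.3
ee_pos: [626.7, 9.6, 80.9]
tool_rot: [3.141, -0.0, 0.324]
contact_force: [4.3, -3.7, -7.3]
finger_gap: 30.8
gripper_force: 40.1
```

send_rows(moves="-0.6 0 0 0.01 0;-0.6 0 0 0.01 0;-0.6 0 0 0.01 0;-0.6 0 0 0.01 0;-0.6 0 0 0 0;-0.6 0 0 0 0;-0.6 0 0 0 0;-0.6 0 0 0 0;-0.6 0 0 0 0;-0.6 0 0 0 0")

```text
time: 10.3
ee_pos: [626.7, 9.6, 81.6]
tool_rot: [3.141, -0.0, 0.324]
contact_force: [3.8, -3.5, -7.0]
finger_gap: 30.8
gripper_force: 40.1
```

send_rows(moves="-0.6 0 0 0.01 0;-0.6 0 0 0.01 0;-0.6 0 0 0.01 0;-0.6 0 0 0.01 0;-0.6 0 0 0 0;-0.6 0 0 0 0;-0.6 0 0 0 0;-0.6 0 0 0 0;-0.6 0 0 0 0;-0.6 0 0 0 0")

```text
time: 11.3
ee_pos: [626.7, 9.6, 82.4]
tool_rot: [3.141, -0.0, 0.324]
contact_force: [4.9, -3.1, -6.6]
finger_gap: 31.0
gripper_force: 40.1
```

send_rows(moves="-0.6 0 0 0.01 0;-0.6 0 0 0.01 0;-0.6 0 0 0.01 0;-0.6 0 0 0.01 0;-0.6 0 0 0 0;-0.6 0 0 0 0;-0.6 0 0 0 0;-0.6 0 0 0 0;-0.6 0 0 0 0;-0.6 0 0 0 0")

```text
time: 12.3
ee_pos: [626.8, 9.6, 83.2]
tool_rot: [3.141, -0.0, 0.324]
contact_force: [3.8, -3.3, -6.9]
finger_gap: 30.7
gripper_force: 40.2
```

send_rows(moves="-0.6 0 0 0.01 0;-0.6 0 0 0.01 0;-0.6 0 0 0.01 0;-0.6 0 0 0.01 0;-0.6 0 0 0 0;-0.6 0 0 0 0;-0.6 0 0 0 0;-0.6 0 0 0 0;-0.6 0 0 0 0;-0.6 0 0 0 0")

```text
time: 13.3
ee_pos: [626.8, 9.6, 84.0]
tool_rot: [3.141, -0.0, 0.324]
contact_force: [5.0, -3.9, -8.3]
finger_gap: 30.9
gripper_force: 40.2
```

send_rows(moves="-0.6 0 0 0.01 0;-0.6 0 0 0.01 0;-0.6 0 0 0.01 0;-0.6 0 0 0 0;-0.6 0 0 0 0;-0.6 0 0 0 0;-0.6 0 0 0 0;-0.6 0 0 0 0;-0.6 0 0 0 0;-0.6 0 0 0 0")

```text
time: 14.3
ee_pos: [626.7, 9.6, 84.5]
tool_rot: [3.141, -0.0, 0.324]
contact_force: [5.3, -4.1, -6.6]
finger_gap: 30.6
gripper_force: 40.2
```

Just noise; continue.

send_rows(moves="-0.6 0 0 0.01 0;-0.6 0 0 0.01 0;-0.6 0 0 0.01 0;-0.6 0 0 0.01 0;-0.6 0 0 0 0;-0.6 0 0 0 0;-0.6 0 0 0 0;-0.6 0 0 0 0;-0.6 0 0 0 0;-0.6 0 0 0 0")

```text
time: 15.3
ee_pos: [626.7, 9.6, 85.3]
tool_rot: [3.141, -0.0, 0.324]
contact_force: [5.1, -2.8, -8.4]
finger_gap: 31.0
gripper_force: 40.2
```

send_rows(moves="-0.6 0 0 0.01 0;-0.6 0 0 0.01 0;-0.6 0 0 0.01 0;-0.6 0 0 0.01 0;-0.6 0 0 0 0;-0.6 0 0 0 0;-0.6 0 0 0 0;-0.6 0 0 0 0;-0.6 0 0 0 0;-0.6 0 0 0 0")

```text
time: 16.3
ee_pos: [626.8, 9.6, 86.1]
tool_rot: [3.141, -0.0, 0.324]
contact_force: [4.6, -3.4, -7.4]
finger_gap: 30.9
gripper_force: 40.2
```

send_rows(moves="-0.6 0 0 0.01 0;-0.6 0 0 0.01 0;-0.6 0 0 0.01 0;-0.6 0 0 0.01 0;-0.6 0 0 0 0;-0.6 0 0 0 0;-0.6 0 0 0 0;-0.6 0 0 0 0;-0.6 0 0 0 0;-0.6 0 0 0 0")

```text
time: 17.3
ee_pos: [626.7, 9.6, 86.8]
tool_rot: [3.141, -0.0, 0.324]
contact_force: [5.8, -2.9, -7.3]
finger_gap: 30.7
gripper_force: 40.2
```

send_rows(moves="-0.6 0 0 0.01 0;-0.6 0 0 0.01 0;-0.6 0 0 0.01 0;-0.6 0 0 0.01 0;-0.6 0 0 0 0;-0.6 0 0 0 0;-0.6 0 0 0 0;-0.6 0 0 0 0;-0.6 0 0 0 0;-0.6 0 0 0 0")

```text
time: 18.3
ee_pos: [626.7, 9.6, 87.6]
tool_rot: [3.141, -0.0, 0.324]
contact_force: [4.3, -3.7, -7.9]
finger_gap: 30.7
gripper_force: 40.2
```

send_rows(moves="-0.6 0 0 0.01 0;-0.6 0 0 0.01 0;-0.6 0 0 0.01 0;-0.6 0 0 0.01 0;-0.6 0 0 0 0;-0.6 0 0 0 0;-0.6 0 0 0 0;-0.6 0 0 0 0;-0.6 0 0 0 0;-0.6 0 0 0 0")

```text
time: 19.3
ee_pos: [626.7, 9.6, 88.4]
tool_rot: [3.141, -0.0, 0.324]
contact_force: [5.7, -2.5, -8.3]
finger_gap: 30.8
gripper_force: 40.2
```

send_rows(moves="-0.6 0 0 0.01 0;-0.6 0 0 0.01 0;-0.6 0 0 0.01 0;-0.6 0 0 0.01 0;-0.6 0 0 0 0;-0.6 0 0 0 0;-0.6 0 0 0 0;-0.6 0 0 0 0;-0.6 0 0 0 0;-0.6 0 0 0 0")

```text
time: 20.3
ee_pos: [626.7, 9.6, 88.6]
tool_rot: [3.141, -0.0, 0.324]
contact_force: [7.2, -3.8, -11.1]
finger_gap: 30.8
gripper_force: 40.5
```

End stop felt at about 88.5. I back off by roughly half the 1.7 mm window, ease the side load and start turning.

send_rows(moves="-0.6 0 0 -0.035 0;-0.6 0.03 -0.02 -0.035 0;-0.6 0 0 0 0;-0.6 0 0 0 0.02;-0.6 0 0 0 0.02;-0.6 0 0 0 0.02;-0.6 0 0 0 0.02;-0.6 0 0 0 0.02;-0.6 0 0 0 0;-0.6 0 0 0 0")

```text
time: 21.3
ee_pos: [626.7, 9.7, 88.4]
tool_rot: [-3.14, 0.001, 0.637]
contact_force: [1.2, -1.3, -8.2]
finger_gap: 30.8
gripper_force: 40.6
```

```bash
python3 - <<'E'
from h import *
s=snap('side','side3'); st=state(); print(st['ee_pos'],st['contact_force'],st['torque'],st['joint_positions'])
cv2.imwrite('pics/c3.png',cv2.resize(cv2.cvtColor(s['pixels'],cv2.COLOR_RGB2BGR)[180:260,310:410],None,fx=6,fy=6,interpolation=cv2.INTER_CUBIC))
E
```

```text
[626.70272183   9.71702276  88.52227994] [ 1.46552276 -1.86772658 -8.55239601] [-0.31327719 -0.36834898 -0.07266101] [-1.65267992e-01  3.23951198e-01  1.69668857e+00  3.52437903e-04
  1.12273306e+00  7.68456662e-01]
```

View pics/c3.png

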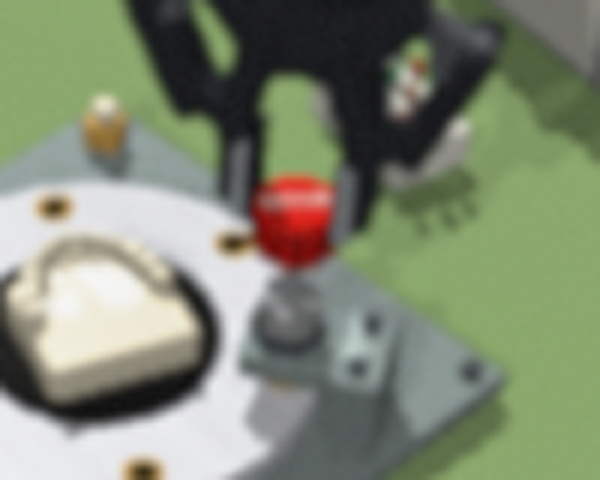

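The knob has lifted clear of the crown and its white line (crop 300,198) has turned with the fingers. Finish the quarter turn slightly lower.

send_rows(moves="-0.6 0 0 -0.02 0;-0.6 0 0 0 0.044;-0.6 0 0 0 0.045;-0.6 0 0 0 0.045;-0.6 0 0 0 0.045;-0.6 0 0 0 0.045;-0.6 0 0 0 0.045;-0.6 0 0 0 0.045;-0.6 0 0 0 0.045;-0.6 0 0 0 0.041")

```text
time: 22.35
ee_pos: [626.1, 10.0, 88.2]
tool_rot: [-3.139, -0.002, 1.9]
contact_force: [-1.0, -0.6, -8.1]
finger_gap: 30.5
gripper_force: 40.7
```

send_rows(moves="-0.6 0 0 0 0;-0.6 0 0 0 0;-0.6 0 0 0 0;-0.6 0 0 0 0;-0.6 0 0 0 0;-0.6 0 0 0 0;-0.6 0 0 0 0;-0.6 0 0 0 0;-0.6 0 0 0 0;-0.6 0 0 0 0")

```text
time: 23.35
ee_pos: [626.2, 9.8, 88.2]
tool_rot: [-3.139, -0.002, 1.894]
contact_force: [-4.9, 1.5, -7.4]
finger_gap: 31.0
gripper_force: 40.7
```

send_rows(moves="-0.6 0 0 -0.035 0;-0.6 0 0 -0.035 0;-0.6 0 0 -0.035 0;-0.6 0 0 -0.035 0;-0.6 0 0 -0.035 0;-0.6 0 0 -0.025 0;-0.6 0 0 0 0;-0.6 0 0 0 0;-0.6 0 0 0 0;-0.6 0 0 0 0")

```text
time: 24.35
ee_pos: [626.3, 9.8, 84.3]
tool_rot: [-3.139, -0.002, 1.894]
contact_force: [-5.6, 1.7, -7.6]
finger_gap: 30.9
gripper_force: 40.8
```

send_rows(moves="-0.6 0 0 -0.01 0;-0.6 0 0 -0.01 0;-0.6 0 0 -0.01 0;-0.6 0 0 -0.01 0;-0.6 0 0 0 0;-0.6 0 0 0 0;-0.6 0 0 0 0;-0.6 0 0 0 0;-0.6 0 0 0 0;-0.6 0 0 0 0")

```text
time: 25.35
ee_pos: [626.3, 9.8, 83.8]
tool_rot: [-3.139, -0.002, 1.894]
contact_force: [-5.6, 2.5, -6.2]
finger_gap: 30.8
gripper_force: 40.9
```

send_rows(moves="-0.6 0 0 -0.01 0;-0.6 0 0 -0.01 0;-0.6 0 0 -0.01 0;-0.6 0 0 -0.01 0;-0.6 0 0 0 0;-0.6 0 0 0 0;-0.6 0 0 0 0;-0.6 0 0 0 0;-0.6 0 0 0 0;-0.6 0 0 0 0")

```text
time: 26.35
ee_pos: [626.3, 9.8, 83.6]
tool_rot: [-3.139, -0.002, 1.894]
contact_force: [-8.7, 2.1, -1.5]
finger_gap: 30.9
gripper_force: 41.1
```

Seated: the spring load has passed to the notch at about 83.7. Release.

send_rows(moves="-0.5 -0.03 0 0 0;-0.4 0 0 0 0;-0.3 0 0 0 0;-0.2 0 0 0 0;-0.1 0 0 0 0;0 0 0 0 0;0.2 0 0 0 0;0.4 0 0 0 0;0.6 0 0 0 0;0.8 0 0 0 0", newtons=20)

```text
time: 27.35
ee_pos: [626.9, 9.3, 83.4]
tool_rot: [3.141, 0.0, 1.895]
contact_force: [0.3, 0.2, 0.4]
finger_gap: 76.9
gripper_force: 0.0
```

send_rows(moves="1 0 0 0 0;1 0 0 0 0;1 0 0 0.5 0;1 0 0 1 0;1 0 0 1 0;1 0 0 0.5 0;1 0 0 0 0;1 0 0 0 0;1 0 0 0 0;1 0 0 0 0")

```text
time: 28.35
ee_pos: [626.1, 9.5, 142.0]
tool_rot: [-3.14, -0.001, 1.895]
contact_force: [0.7, -0.0, 0.1]
finger_gap: 85.6
gripper_force: 0.0
```

```bash
python3 - <<'E'
from h import *
s=snap('side','side4'); st=state(); print(st['ee_pos'],st['finger_gap'],st['contact_force'])
cv2.imwrite('pics/c4.png',cv2.resize(cv2.cvtColor(s['pixels'],cv2.COLOR_RGB2BGR)[180:300,260:410],None,fx=5,fy=5,interpolation=cv2.INTER_CUBIC))
E
```

```text
[626.23424731   9.4582677  142.22497879] 85.55452577074517 [-0.03971667 -0.42338169 -0.14157571]
```

View pics/c4.png

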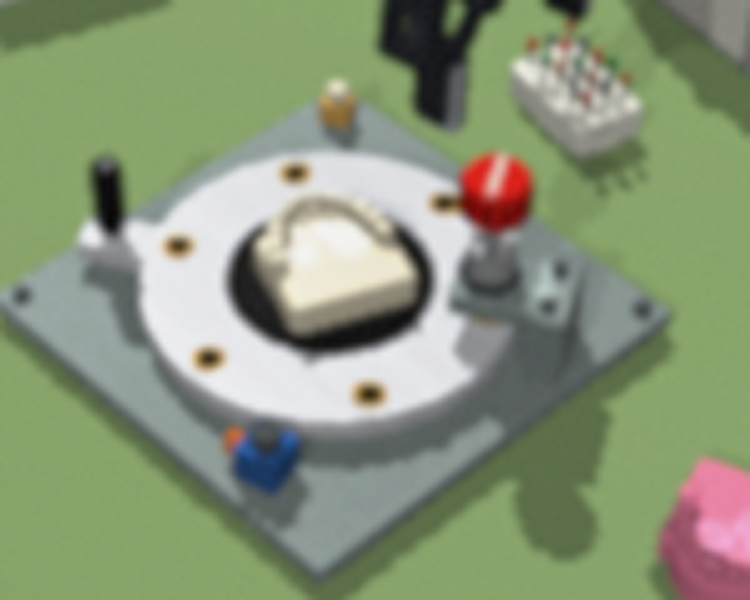

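The crop shows the knob parked high with its line turned a quarter (crop 495,175), barrel visible beneath, and the cast central. Next I go to the handle post at about (508,152).

send_rows(moves="1 -0.74 0.89 0 0.0142;1 -0.74 0.89 0 0.0142;1 -0.74 0.89 0 0.0142;1 -0.74 0.89 0 0.0142;1 -0.74 0.89 0 0.0142;1 -0.74 0.89 0 0.0142;1 -0.74 0.89 0 0.0142;1 -0.74 0.89 0 0.0142;1 0 0 0 0;1 0 0 0 0")

```text
time: 29.4
ee_pos: [508.4, 151.8, 143.1]
tool_rot: [-3.141, 0.0, 2.252]
contact_force: [-0.6, -0.1, 0.1]
finger_gap: 85.4
gripper_force: 0.0
```

```bash
python3 - <<'E'
from h import *
s=snap('side','side5');t=snap('top','top5'); st=state(); print(st['ee_pos'],st['tool_rot'],st['contact_force'])
ims=[cv2.resize(cv2.cvtColor(a['pixels'],cv2.COLOR_RGB2BGR)[y:y+140,x:x+130],None,fx=3,fy=3,interpolation=cv2.INTER_CUBIC) for a,x,y in((s,225,140),(t,205,165))]
cv2.imwrite('pics/c5.png',np.hstack(ims))
E
```

```text
[508.95497116 151.22715803 143.27842857] [3.14151614e+00 2.84564704e-04 2.25046907e+00] [-0.03282073  0.12788312  1.39419271]
```

View pics/c5.png

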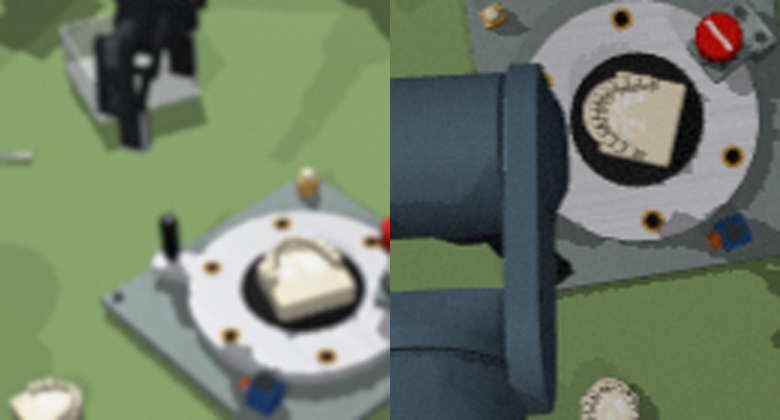

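The crops show the gripper above the post (side crop 168,235) with nothing in the way, and the cast and parked knob in place. Descend and cage the post.

send_rows(moves="1 0 0 -0.97 0;1 0 0 -0.97 0;1 0 0 -0.97 0;1 0 0 -0.97 0;1 0 0 -0.97 0;0.5 0 0 0 0;0.2 0 0 0 0;0 0 0 0 0;-0.2 0 0 0 0;-0.3 0 0 0 0")

```text
time: 30.5
ee_pos: [509.1, 151.8, 47.2]
tool_rot: [3.14, 0.001, 2.251]
contact_force: [-0.3, -0.4, 0.7]
finger_gap: 29.9
gripper_force: 0.0
```

send_rows(moves="-0.4 0 0 0 0;-0.45 0 0 0 0;-0.45 0 0 0 0;-0.45 0 0 0 0;-0.45 0 0 0 0;-0.45 0 0 0 0;-0.45 0 0 0 0;-0.45 0 0 0 0;-0.45 0 0 0 0;-0.45 0 0 0 0")

```text
time: 31.5
ee_pos: [508.4, 151.8, 46.3]
tool_rot: [-3.142, 0.0, 2.251]
contact_force: [0.2, -0.5, 0.0]
finger_gap: 23.5
gripper_force: 0.0
```

```bash
python3 - <<'E'
import numpy as np
a=np.radians(np.r_[130.5,132.5+np.arange(0,17)*4.0,200,202,204,206,208,210,212,214]); P=109*np.c_[np.cos(a),np.sin(a)]
d=np.diff(P,axis=0)/20
for i in range(len(d)): print(round(np.degrees(a[i+1]),1),*np.round(d[i],2),round(np.degrees(a[i+1]-a[i])/180,4))
E
```

```text
132.5 -0.14 -0.13 0.0111
136.5 -0.27 -0.27 0.0222
140.5 -0.25 -0.28 0.0222
144.5 -0.23 -0.3 0.0222
148.5 -0.21 -0.32 0.0222
152.5 -0.19 -0.33 0.0222
156.5 -0.16 -0.34 0.0222
160.5 -0.14 -0.35 0.0222
164.5 -0.11 -0.36 0.0222
168.5 -0.09 -0.37 0.0222
172.5 -0.06 -0.38 0.0222
176.5 -0.04 -0.38 0.0222
180.5 -0.01 -0.38 0.0222
184.5 0.02 -0.38 0.0222
188.5 0.04 -0.38 0.0222
192.5 0.07 -0.37 0.0222
196.5 0.1 -0.37 0.0222
200.0 0.1 -0.32 0.0194
202.0 0.07 -0.18 0.0111
204.0 0.07 -0.18 0.0111
206.0 0.08 -0.17 0.0111
208.0 0.09 -0.17 0.0111
210.0 0.09 -0.17 0.0111
212.0 0.1 -0.16 0.0111
214.0 0.1 -0.16 0.0111
```

send_rows(moves="-0.45 -0.14 -0.13 0 0.0111;-0.45 -0.27 -0.27 0 0.0222;-0.45 -0.25 -0.28 0 0.0222;-0.45 -0.23 -0.30 0 0.0222;-0.45 -0.21 -0.32 0 0.0222;-0.45 -0.19 -0.33 0 0.0222;-0.45 -0.16 -0.34 0 0.0222;-0.45 -0.14 -0.35 0 0.0222;-0.45 -0.11 -0.36 0 0.0222;-0.45 -0.09 -0.37 0 0.0222")

```text
time: 32.5
ee_pos: [472.1, 91.0, 46.2]
tool_rot: [3.141, -0.001, 2.917]
contact_force: [-1.2, 2.7, 0.3]
finger_gap: 23.6
gripper_force: 0.9
```

send_rows(moves="-0.45 -0.06 -0.38 0 0.0222;-0.45 -0.04 -0.38 0 0.0222;-0.45 -0.01 -0.38 0 0.0222;-0.45 0.02 -0.38 0 0.0222;-0.45 0.04 -0.38 0 0.0222;-0.45 0.07 -0.37 0 0.0222;-0.45 0.05 -0.18 0 0.0111;-0.45 0.05 -0.18 0 0.0111;-0.45 0 0 0 0;-0.45 0 0 0 0")

```text
time: 33.5
ee_pos: [475.1, 38.2, 46.4]
tool_rot: [-3.141, 0.0, -2.882]
contact_force: [0.5, 0.2, -0.2]
finger_gap: 23.4
gripper_force: 0.0
```

```bash
python3 - <<'E'
from h import *
s=snap('side','side6');t=snap('top','top6'); st=state(); print(st['ee_pos'],st['tool_rot'],st['contact_force'],st['joint_positions'])
ims=[cv2.resize(cv2.cvtColor(a['pixels'],cv2.COLOR_RGB2BGR)[y:y+140,x:x+130],None,fx=3,fy=3,interpolation=cv2.INTER_CUBIC) for a,x,y in((s,255,180),(t,225,145))]
cv2.imwrite('pics/c6.png',np.hstack(ims))
E
```

```text
[475.0548176   38.27252018  46.33714336] [-3.14147790e+00  1.73676053e-04 -2.88122864e+00] [-0.33222834 -0.30439547 -0.35212769] [-1.58103619e-01  6.22607772e-02  2.09551756e+00 -4.11742959e-05
  9.83608997e-01 -1.98924114e+00]
```

View pics/c6.png

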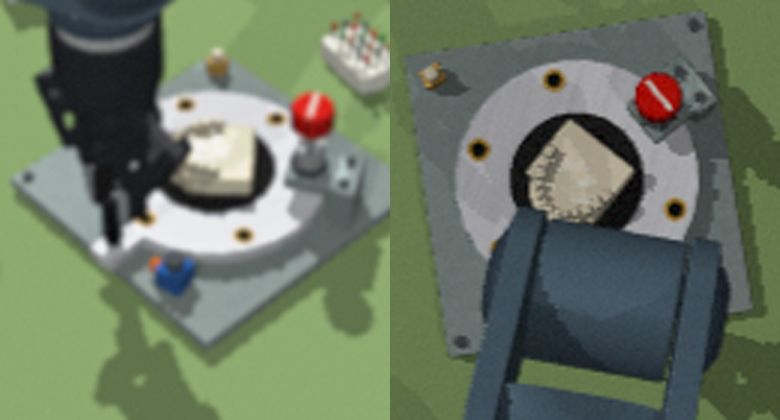

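The platter has swung with the cast still central (top crop 580,175), and the tongue (side crop 115,250) is close to the stop pad (155,265). Now slower.

send_rows(moves="-0.45 0.03 -0.09 0 0.0055;-0.45 0.03 -0.09 0 0.0055;-0.45 0.03 -0.09 0 0.0055;-0.45 0.03 -0.09 0 0.0055;-0.45 0.03 -0.09 0 0.0055;-0.45 0.03 -0.09 0 0.0055;-0.45 0 0 0 0;-0.45 0 0 0 0;-0.45 0 0 0 0;-0.45 0 0 0 0")

```text
time: 34.6
ee_pos: [478.6, 27.4, 46.3]
tool_rot: [-3.141, 0.0, -2.777]
contact_force: [-0.8, -0.6, -0.2]
finger_gap: 23.4
gripper_force: 0.0
```

send_rows(moves="-0.45 0.02 -0.045 0 0.0027;-0.45 0.02 -0.045 0 0.0027;-0.45 0.02 -0.045 0 0.0027;-0.45 0 0 0 0;-0.45 0 0 0 0;-0.45 0 0 0 0;-0.45 0 0 0 0;-0.45 0 0 0 0;-0.45 0 0 0 0;-0.45 0 0 0 0")

```text
time: 35.6
ee_pos: [479.9, 24.6, 46.3]
tool_rot: [-3.141, 0.0, -2.752]
contact_force: [0.5, 0.3, -0.0]
finger_gap: 23.3
gripper_force: 0.0
```

send_rows(moves="-0.45 0.01 -0.022 0 0.0014;-0.45 0.01 -0.022 0 0.0014;-0.45 0.01 -0.022 0 0.0014;-0.45 0 0 0 0;-0.45 0 0 0 0;-0.45 0 0 0 0;-0.45 0 0 0 0;-0.45 0 0 0 0;-0.45 0 0 0 0;-0.45 0 0 0 0")

```text
time: 36.6
ee_pos: [480.4, 23.3, 46.3]
tool_rot: [-3.142, 0.0, -2.739]
contact_force: [1.1, -0.1, 0.1]
finger_gap: 23.8
gripper_force: 0.1
```

send_rows(moves="-0.45 0.01 -0.022 0 0.0014;-0.45 0.01 -0.022 0 0.0014;-0.45 0.01 -0.022 0 0.0014;-0.45 0 0 0 0;-0.45 0 0 0 0;-0.45 0 0 0 0;-0.45 0 0 0 0;-0.45 0 0 0 0;-0.45 0 0 0 0;-0.45 0 0 0 0")

```text
time: 37.6
ee_pos: [481.0, 22.0, 46.3]
tool_rot: [-3.142, -0.0, -2.725]
contact_force: [0.5, 0.4, 0.1]
finger_gap: 23.6
gripper_force: 0.0
```

send_rows(moves="-0.45 0.01 -0.022 0 0.0014;-0.45 0.01 -0.022 0 0.0014;-0.45 0.01 -0.022 0 0.0014;-0.45 0 0 0 0;-0.45 0 0 0 0;-0.45 0 0 0 0;-0.45 0 0 0 0;-0.45 0 0 0 0;-0.45 0 0 0 0;-0.45 0 0 0 0")

```text
time: 38.6
ee_pos: [481.6, 20.7, 46.3]
tool_rot: [-3.142, 0.0, -2.712]
contact_force: [-0.8, 0.7, 0.9]
finger_gap: 23.4
gripper_force: 0.1
```

send_rows(moves="-0.45 0.01 -0.022 0 0.0014;-0.45 0.01 -0.022 0 0.0014;-0.45 0.01 -0.022 0 0.0014;-0.45 0 0 0 0;-0.45 0 0 0 0;-0.45 0 0 0 0;-0.45 0 0 0 0;-0.45 0 0 0 0;-0.45 0 0 0 0;-0.45 0 0 0 0")

```text
time: 39.6
ee_pos: [482.2, 19.4, 46.3]
tool_rot: [-3.142, -0.0, -2.699]
contact_force: [-0.3, 1.0, 1.0]
finger_gap: 23.6
gripper_force: 0.0
```

```bash
python3 - <<'E'
from h import *
s=snap('side','side7')
cv2.imwrite('pics/c7.png',cv2.resize(cv2.cvtColor(s['pixels'],cv2.COLOR_RGB2BGR)[225:295,265:345],None,fx=8,fy=8,interpolation=cv2.INTER_CUBIC))
E
```

```text
(no output)
```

View pics/c7.png

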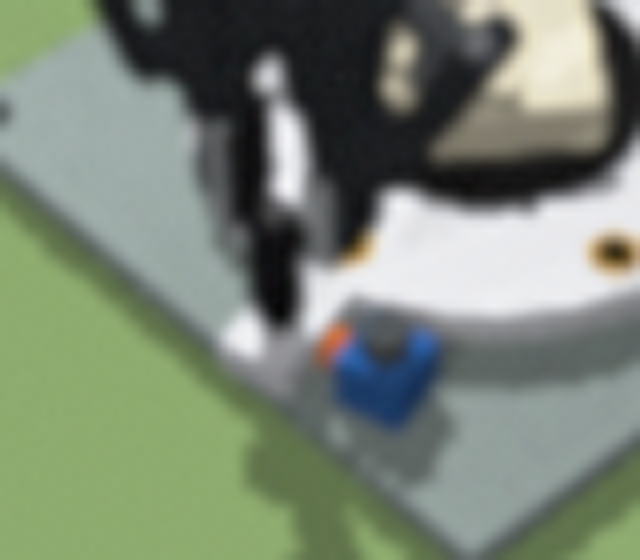

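The tongue's white end (crop 245,340) is now nearly at the orange pad (330,345), a few mm short. Continue creeping.

send_rows(moves="-0.45 0.01 -0.022 0 0.0014;-0.45 0.01 -0.022 0 0.0014;-0.45 0.01 -0.022 0 0.0014;-0.45 0 0 0 0;-0.45 0 0 0 0;-0.45 0 0 0 0;-0.45 0 0 0 0;-0.45 0 0 0 0;-0.45 0 0 0 0;-0.45 0 0 0 0")

```text
time: 40.65
ee_pos: [482.8, 18.0, 46.3]
tool_rot: [-3.142, -0.0, -2.686]
contact_force: [-0.4, 1.4, 0.2]
finger_gap: 23.6
gripper_force: 0.1
```

send_rows(moves="-0.45 0.01 -0.022 0 0.0014;-0.45 0.01 -0.022 0 0.0014;-0.45 0.01 -0.022 0 0.0014;-0.45 0 0 0 0;-0.45 0 0 0 0;-0.45 0 0 0 0;-0.45 0 0 0 0;-0.45 0 0 0 0;-0.45 0 0 0 0;-0.45 0 0 0 0")

```text
time: 41.65
ee_pos: [483.2, 17.4, 46.2]
tool_rot: [3.14, 0.0, -2.673]
contact_force: [-1.2, 5.2, 2.0]
finger_gap: 23.4
gripper_force: 2.5
```

Stop felt at about 5 N. Back off to mid-slack, open and lift away.

send_rows(moves="-0.45 -0.01 0.022 0 0;-0.45 -0.02 0.045 0 0;-0.45 -0.02 0.045 0 0;-0.45 -0.02 0.045 0 0;-0.2 0 0 0 0;0 0 0 0 0;0 0 0 0 0;0 0 0 0.5 0;0 0 0 1 0;0 0 0 1 0")

```text
time: 42.65
ee_pos: [481.8, 19.9, 97.3]
tool_rot: [3.141, -0.0, -2.673]
contact_force: [0.2, -0.2, 0.2]
finger_gap: 42.8
gripper_force: 0.0
```

send_rows(moves="0 0 0 1 0;0 0 0 1 0;0 0 0 1 0;0 -0.5 1 1 0;0 -0.5 1 0.5 0;0 -0.5 1 0 0;0 -0.5 1 0 0;0 -0.5 1 0 0;0 0 1 0 0;0 0 1 0 0")

```text
time: 43.65
ee_pos: [431.8, 160.7, 187.2]
tool_rot: [-3.141, 0.001, -2.673]
contact_force: [0.3, 0.1, -0.0]
finger_gap: 42.8
gripper_force: 0.0
```

```bash
python3 - <<'E'
from h import *
s=snap('side','side8');t=snap('top','top8'); st=state(); print(st['ee_pos'],st['contact_force'])
ims=[cv2.resize(cv2.cvtColor(a['pixels'],cv2.COLOR_RGB2BGR)[y:y+w,x:x+w],(400,400),interpolation=cv2.INTER_CUBIC) for a,x,y,w in((s,260,195,110),(t,230,145,120))]
cv2.imwrite('pics/c8.png',np.hstack(ims))
E
```

```text
[431.87169035 161.33252942 187.07398838] [ 0.41453065 -0.20031952  0.54582484]
```

View pics/c8.png

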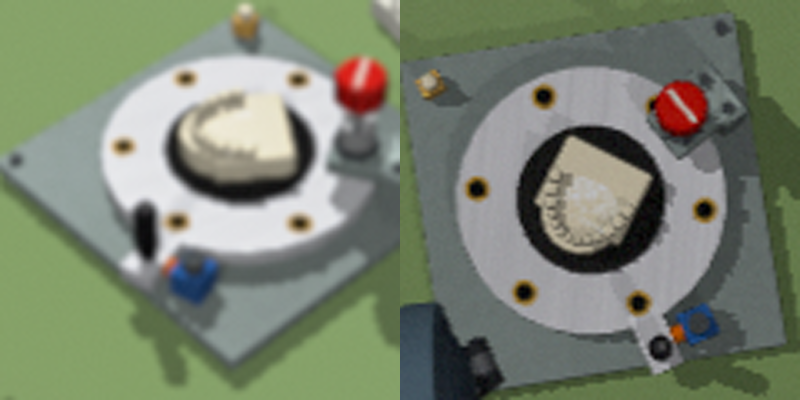

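The tongue touches the orange pad (top crop 672,335), the knob stands parked (682,108), the cast is central (590,195) and the bystanders in view are in place.

```bash
python3 -c "from bench import sign_off; print(sign_off())"
```

```text
the job is handed in; nothing more can be done
None
```

The index knob is parked in its rest notch after a quarter turn, the turntable rests against the orange-padded stop with the cast still in the middle, and the job was handed in at about 44 s; the hand-in gave no verdict.

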